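# Roll the long feed roller up to the bench stop

## Robot

A 6-joint arm with a two-finger parallel gripper is mounted at the origin on the work surface. World frame = base frame: x ahead of the robot, y to its left, z up, the work surface at z = 0. Lengths are in m, angles in degrees, forces in N, time in s.
With the tool pointing down it reaches from about 0.275 to 0.75 m from the base axis. Payload 10.2 kg.
Tool frame: the origin (TCP) lies midway between the tips of the shut fingers; the grasp point (between the pads) lies 19 mm behind it; z points along the fingers, x is the direction in which the jaws open and shut, and the axes are right-handed (so a half turn about z gives the same grasp; the last joint's range is limited). The gripper opens to 88 mm and grips with 3 to 60 N. Pads are 18 mm wide; open, the fingers measure 123 mm over their backs; the gripper's body (75 mm by 187 mm) begins 45 mm behind the grasp point.
Start: joints at [53.148, 17.928, 85.812, -0, 76.261, -12.8], TCP at [0.214, 0.479, 0.239] pointing down, gripper open.
Joint ranges: [-168.41, 168.41], [-55.51, 124.54], [10.69, 146.95], [-70.63, 250.63], [1, 178], [-165.06, 165.06]. Speed limits (degrees/s): [136.94, 136.94, 172.46, 180, 180, 180].

## Interface

Orientations are given as [roll, pitch, yaw] about the fixed x, y, z axes, in that order (R = Rz(yaw) Ry(pitch) Rx(roll)).
In Python, from cell import readout, capture, robot gives the robot as it stands.
- The arm moves only by the shell command python3 -m inch 'ROWS'. ROWS is JSON, a list of rows, each a list of 3 entries, a list of its own where there are three numbers: the turn, a rotation vector about the tool's x, y, z in rad, then the shift along the tool's x, y, z in units of 30 mm (1.0 is 30 mm), then the finger opening in mm, from 0 to 88.1. A call has 1 to 10 rows; each row is the pose to reach, as a shift and turn from the pose commanded when the call began, along the tool's axes at that moment; what a row does not reach only later rows make up. A row lasts 1/10 s, in which the tool goes at most 50 mm and 8.59 degrees, less where a joint would pass 70% of its speed; a pose out of reach is approached as far as the arm can. A call with a gripper value outside its range is refused whole. The fingers move at their own pace and stop on an object; the grip force is fixed at half the most. Time passes only in rows, so rows that repeat a pose let the fingers close. It gives the time, the measured TCP pose, the force and the opening at its end, in the units of the state.
- readout.read_state(): the state, without advancing time (a new reading comes with each control period).
- capture(name): name is "scene" or "top"; returns a dict with "frame" (384x512x3 uint8, red, green, blue), "vertical_fov" (degrees; the focal length in pixels is half the picture's height over the tangent of half this angle, whatever the lens; pixels are square), "cx", "cy" (the principal point, pixels), "k1" (the pictures are not rectified: a ray, as slopes to the right and down, at radius r is drawn at 1 + k1 r^2 times it, then the intrinsics apply), "rvec" (rotation vector, rad) and "tvec" (3), from world to camera coordinates, as OpenCV has them. Camera axes: x right, y down, z forward; pixel columns grow to the right and rows downward; lengths in m; the calibration is good to about 2 mm. A picture is of the moment at which its call begins. There is no depth.
- robot.close_job(): hands the job in, once; it reports no verdict.
The state is a dict: "time": time; "q": joint angles; "joint_vel": joint speeds; "joint_efforts": joint torques, N m; "tool_pos": TCP position; "orientation": TCP orientation; "contact_force": force on the tool from outside, world axes, zero at the start; "wrist_torque": the same for the moment, N m; "width": opening from 0.0 (shut) to 1.0 (fully open).
Only numpy, scipy, OpenCV 4.12 (cv2) and the standard library are available. Lean on these libraries where they do the work, as an engineer would, in place of code of your own. Each camera call takes 0.05 s, during which the arm holds its last target.

## Task

Two bare aluminium feed rollers lie loose on the assembly bench. With the flat of the fingers, gently roll the long one across the bench top, without lifting it, until it rests square against the steel stop bar; leave the short roller where it lies.

Things in the scene. Friction and masses are not known exactly. Their poses are not given: they have to be found in the camera images.
- long_roller: Roller to move: plain aluminium cylinder, 50 mm diameter, 160 mm long, plus a 12 mm thick, 14 mm long steel stub on each end; 0.4 to 0.8 kg. Origin: middle of its axis, 25 mm above the bench. y is its axis, roughly along the stop; x, z turn as it rolls. Starts 130 to 190 mm before the stop's face. Rolls easily, soon stops; an upright palm behind it rolls it, a fingertip on its upper back wedges.
- short_roller: Other roller, to be left alone: same aluminium and 50 mm diameter but only 80 mm long (108 mm over its stubs), lying about 260 mm to the left or right of the long one, also 130 to 190 mm in front of the stop. Origin and axes as for the long roller.
- stop: Straight steel angle bar fixed to the bench beyond the rollers, 460 mm long, upright leg 35 mm high, 10 mm thick; foot 6 mm high behind it. Origin: bench height, middle of the face that the roller is to touch; x points away from the robot into the bar (rolling direction), y along the bar, z up. A roller touching the face has its axis 25 mm in front of it.
There are look-alikes about, which are no part of the job. What is shaped like the long_roller but black or red is not meant.

How it is judged:
By the outcome, as a careful person would: the job done as asked, in the order asked, and still so for the second after the job is handed in, with the robot touching nothing.
It also fails if it takes over 32 s, if anything falls off the work surface, if the arm or the gripper's body presses on something with over 40 N, if the wrist force passes 120 N, or if a joint passes its speed limit or range.

## Working session

There is one attempt and no reset: what is moved stays moved. The work goes in short steps, Python scripts to look and compute and a shell command to move; the robot and the scene stay as the last step left them, time stands still between calls to the robot, and variables do not carry over. Pictures are saved under pics/ and viewed, and the job is handed in when it is done.

```bash
ls; mkdir -p pics
python3 - <<'E'
from cell import readout, capture, robot
import cv2
print(readout.read_state())
for n in("scene","top"):
    c=capture(n); cv2.imwrite(f"pics/{n}0.png",c["frame"][:,:,::-1]); print({k:v for k,v in c.items() if k!="frame"})
E
```

```text
pics
{'time': 0.0, 'q': array([ 5.31473761e+01,  1.79601233e+01,  8.58545559e+01, -2.30519159e-04,
        7.62605984e+01, -1.27996322e+01]), 'joint_vel': array([ 0.01744771,  0.00551319, -0.0918979 , -0.02319123, -0.01992001,
       -0.04897452]), 'joint_efforts': array([ 5.39958734e-06, -4.02201104e+01, -2.52271396e+01,  6.94476371e-02,
        3.52032529e-02, -1.52714429e-04]), 'tool_pos': array([0.21383656, 0.47920423, 0.23815141]), 'orientation': array([-1.79983541e+02,  7.34565237e-02,  6.59470737e+01]), 'contact_force': array([-0.11769072,  0.08720034, -0.2974923 ]), 'wrist_torque': array([-0.00469167, -0.00474958,  0.03794357]), 'width': 0.9988414436936065}
{'vertical_fov': 52.968264147994184, 'cx': 256.0079066911095, 'cy': 182.49549189174633, 'k1': -0.0869772641158256, 'rvec': array([ 0.84213615,  2.73649824, -0.78191545]), 'tvec': array([ 0.49815324, -0.2019728 ,  1.11559239])}
{'vertical_fov': 56.06047336855593, 'cx': 259.68897735679053, 'cy': 192.14316497681313, 'k1': -0.020600983252151716, 'rvec': array([ 2.18303741, -2.1401581 ,  0.08785264]), 'tvec': array([-0.04627324,  0.54841282,  0.75198088])}
```

View pics/scene0.png

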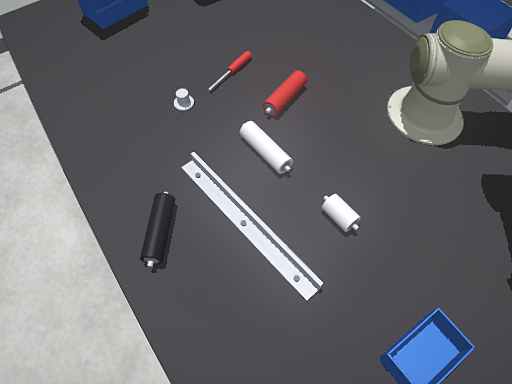

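View pics/top0.png

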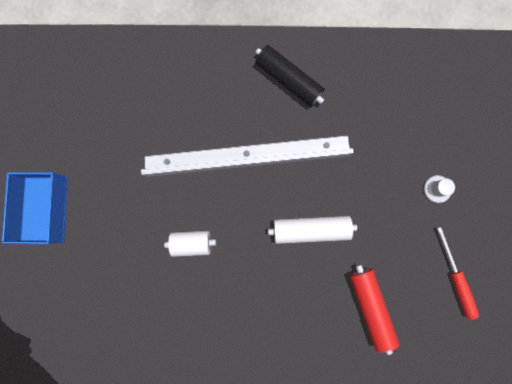

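The top view shows the long roller from about (270,232) to (356,228) and the short one at (189,244). The stop's upright leg runs from (143,172) to (352,151). The red look-alike's stub at (360,268) is just behind the long roller's right end.

```bash
cat > h.py <<'E'
import numpy as np, cv2
from cell import readout, capture, robot
def K(c):
    h=c["frame"].shape[0]; f=h/2/np.tan(np.radians(c["vertical_fov"])/2)
    return np.array([[f,0,c["cx"]],[0,f,c["cy"]],[0,0,1]]),np.array([c["k1"],0,0,0,0.])
def plane(c,px,z):
    k,d=K(c); u=cv2.undistortPointsIter(np.float64(px).reshape(-1,1,2),k,d,None,None,(3,50,1e-10))[:,0] 
    R=cv2.Rodrigues(c["rvec"])[0]; o=-R.T@c["tvec"]
    r=np.c_[u,np.ones(len(u))]@R
    return o+r*((z-o[2])/r[:,2])[:,None]
def proj(c,P):
    k,d=K(c); return cv2.projectPoints(np.float64(P).reshape(-1,1,3),c["rvec"],c["tvec"],k,d)[0][:,0]
E
python3 - <<'E'
from h import *
c=capture("top"); f=c["frame"]
cv2.imwrite("pics/crop1.png",cv2.resize(f[130:290,130:390,::-1],None,fx=3,fy=3,interpolation=cv2.INTER_CUBIC))
g=f.astype(int); m=((g.min(2)>110)&(g.max(2)-g.min(2)<40)).astype(np.uint8)
n,l,s,ce=cv2.connectedComponentsWithStats(m)
for i in range(1,n):
    if s[i,4]>60 and 120<ce[i][1]<300:
        ys,xs=np.where(l==i); r=cv2.minAreaRect(np.c_[xs,ys].astype(np.float32)); b=cv2.boxPoints(r)
        print(s[i],ce[i],r, plane(c,[ce[i]],.025).round(4)); print(plane(c,b,.035).round(4).tolist())
R=cv2.Rodrigues(c["rvec"])[0]; print("cam",-R.T@c["tvec"])
E
```

```text
[ 140  135  214   40 4039] [246.34785838 154.87397871] ((245.95880126953125, 154.71286010742188), (19.833372116088867, 214.133056640625), 84.15544128417969) [[ 0.6309 -0.0044  0.025 ]]
[[0.623, 0.2301, 0.035], [0.6789, -0.2318, 0.035], [0.6355, -0.2359, 0.035], [0.5798, 0.2233, 0.035]]
[424 175  32  28 599] [439.45742905 188.33889816] ((438.8500671386719, 188.9499969482422), (30.04163360595703, 27.195587158203125), 18.434947967529297) [[ 0.565  -0.4235  0.025 ]]
[[0.5443, -0.3773, 0.035], [0.6002, -0.3971, 0.035], [0.5808, -0.4576, 0.035], [0.5252, -0.4374, 0.035]]
[ 268  216   90   28 1987] [312.99949673 229.37443382] ((312.46844482421875, 229.38954162597656), (24.450075149536133, 89.29443359375), 87.0390625) [[ 0.4716 -0.151   0.025 ]]
[[0.4905, -0.0528, 0.035], [0.5039, -0.2414, 0.035], [0.4527, -0.2438, 0.035], [0.4392, -0.0564, 0.035]]
[437 227  21  46 196] [447.30102041 248.8622449 ] ((447.6034240722656, 249.25860595703125), (48.46648406982422, 4.642383575439453), 68.19859313964844) [[ 0.4358 -0.4367  0.025 ]]
[[0.4803, -0.41, 0.035], [0.4841, -0.4192, 0.035], [0.3911, -0.4545, 0.035], [0.3874, -0.4453, 0.035]]
[ 164  231   52   26 1081] [189.23034228 243.39500463] ((189.51869201660156, 243.3740692138672), (24.369558334350586, 51.335872650146484), 87.1375961303711) [[0.4361 0.1135 0.025 ]]
[[0.4583, 0.1678, 0.035], [0.4661, 0.0585, 0.035], [0.4151, 0.0543, 0.035], [0.4072, 0.1628, 0.035]]
cam [ 0.47202821 -0.0503418   0.80189036]
```

View pics/crop1.png

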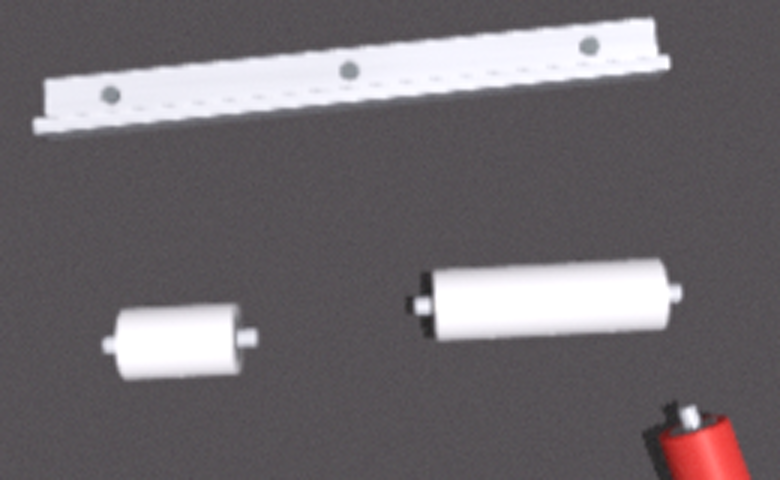

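```bash
cat >> h.py <<'E'
def mask(f):
    g=f.astype(int); return (g.min(2)>110)&(g.max(2)-g.min(2)<40)
def edge(c,x0,x1,y0,y1,z,which):
    m=mask(c["frame"]); p=[]
    for x in range(x0,x1):
        y=np.where(m[y0:y1,x])[0]
        if len(y):
            p.append((x,y0+(y.max()+.5 if which=='lo' else y.min()-.5 if which=='hi' else y.mean())))
    w=plane(c,p,z); k=np.polyfit(w[:,1],w[:,0],1)
    k=np.polyfit(w[:,1],w[:,0],1); r=w[:,0]-np.polyval(k,w[:,1]); g=abs(r)<.003
    return np.polyfit(w[g,1],w[g,0],1),w[:,1].min(),w[:,1].max(),r.std()
E
python3 - <<'E'
from h import *
c=capture("top")
s=edge(c,146,350,135,178,.035,'lo'); print("stop",s, np.degrees(np.arctan(s[0][0])))
a=edge(c,277,350,212,248,.025,'mid'); print("long",a,np.degrees(np.arctan(a[0][0])))
b=edge(c,173,207,228,262,.025,'mid'); print("short",b)
L=plane(c,[[130+410/3,130+306/3],[130+682/3,130+293/3]],.025); print(L)
L2=plane(c,[[130+434/3,130+305/3],[130+667/3,130+294/3]],.035); print(L2)
print(plane(c,[[130+660/3,130+432/3],[130+688/3,130+412/3],[142,172],[353,152]],.03))
k=s[0]
for y in (-.151,):
    print("gap axis to face",(np.polyval(k,y)-np.polyval(a[0],y))*np.cos(np.arctan(k[0])))
st=np.array(plane(c,[[142,172],[353,152]],.035)); print(st, "mid",st.mean(0))
E
```

```text
stop (array([-0.1209986 ,  0.60699343]), np.float64(-0.22621158198033176), np.float64(0.21130725819176005), np.float64(0.0006386233915870464)) -6.899169837144587
long (array([-0.07023761,  0.46089413]), np.float64(-0.22788593778447286), np.float64(-0.07414138555506025), np.float64(0.0003199372896538571)) -4.017720256719393
short (array([-0.07165085,  0.44429841]), np.float64(0.07744370375916725), np.float64(0.14843541384732922), np.float64(0.0003044299255038708))
[[ 0.46394198 -0.05206577  0.025     ]
 [ 0.47707119 -0.24567093  0.025     ]]
[[ 0.46509702 -0.06893054  0.035     ]
 [ 0.47609928 -0.23261994  0.035     ]]
[[ 0.37983482 -0.22862536  0.03      ]
 [ 0.39404118 -0.2482442   0.03      ]
 [ 0.58818568  0.22211336  0.03      ]
 [ 0.64025712 -0.23604785  0.03      ]]
gap axis to face 0.15265081877786868
[[ 0.58743326  0.2203485   0.035     ]
 [ 0.6391674  -0.23484492  0.035     ]] mid [ 0.61330033 -0.00724821  0.035     ]
```

Plan: straddle the roller with the fingers open along its axis. Two finger sides make an upright palm that also squares the roller. First move over the area behind the roller, staying high.

```bash
python3 -m inch '[[[0,0,-0.12],[-2,1.8,0],70],[[0,0,-0.25],[-16.54,14.64,0],70],[[0,0,-0.49],[-16.54,14.64,0],70],[[0,0,-0.49],[-16.54,14.64,0],70],[[0,0,-0.49],[-16.54,14.64,0],70],[[0,0,-0.49],[-16.54,14.64,0],70],[[0,0,-0.49],[-16.54,14.64,0],70],[[0,0,-0.49],[-16.54,14.64,0],70],[[0,0,-0.49],[-16.54,14.64,0],70],[[0,0,-0.49],[-16.54,14.64,0],70]]'
cat >> h.py <<'E'
from scipy.spatial.transform import Rotation as Ro
def delta(p,yaw):
    s=readout.read_state(); R=Ro.from_euler('xyz',s["orientation"],degrees=True); T=Ro.from_euler('xyz',[180,0,yaw],degrees=True)
    print("t",s["time"],"pos",s["tool_pos"].round(4),"rpy",s["orientation"].round(2),"F",s["contact_force"].round(2),"w",s["width"])
    print("turn",(R.inv()*T).as_rotvec().round(4),"shift",(R.inv().apply(np.array(p)-s["tool_pos"])/.03).round(3))
E
python3 -c "
from h import *
delta([.4126,-.1531,.24],94)"
```

```text
time: 1.2
tool_pos: [0.3608, 0.0119, 0.239]
orientation: [180.0, 0.0, 94.0]
contact_force: [1.7, 1.0, -0.4]
width: 0.794
t 1.2 pos [0.3608 0.0119 0.239 ] rpy [1.7995e+02 1.0000e-02 9.4010e+01] F [ 1.72  1.   -0.37] w 0.7938733181450687
turn [0.0008 0.0002 0.0001] shift [-5.608  1.337 -0.031]
```

```bash
python3 -m inch '[[[0,0,0],[-5.6,1.34,0],70],[[0,0,0],[-5.6,1.34,0],70],[[0,0,0],[-5.6,1.34,0],70],[[0,0,0],[-5.6,1.34,0],70],[[0,0,0],[-5.6,1.34,3],70],[[0,0,0],[-5.6,1.34,4],70],[[0,0,0],[-5.6,1.34,4],70],[[0,0,0],[-5.6,1.34,4],70]]'
python3 -c "
from h import *
delta([.4126,-.1531,.012],94)
c=capture('top');cv2.imwrite('pics/top2.png',c['frame'][:,:,::-1])
c=capture('scene');cv2.imwrite('pics/scene2.png',c['frame'][:,:,::-1])"
```

```text
time: 2.0
tool_pos: [0.4114, -0.1499, 0.1166]
orientation: [-179.8, -0.2, 94.0]
contact_force: [0.8, -0.8, 1.7]
width: 0.796
t 2.0 pos [ 0.4114 -0.1499  0.1166] rpy [-179.75   -0.21   94.01] F [ 0.75 -0.81  1.66] w 0.7957114776166598
turn [-0.0043 -0.0036  0.0002] shift [-0.12   0.048  3.485]
```

View pics/scene2.png

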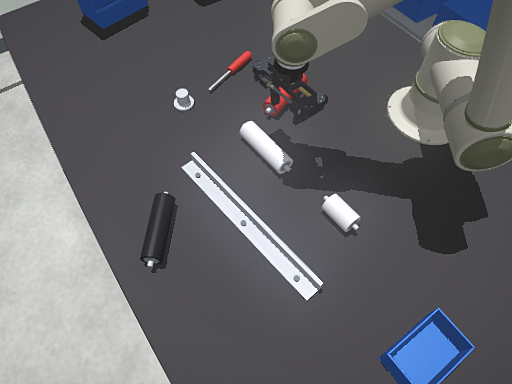

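View pics/top2.png

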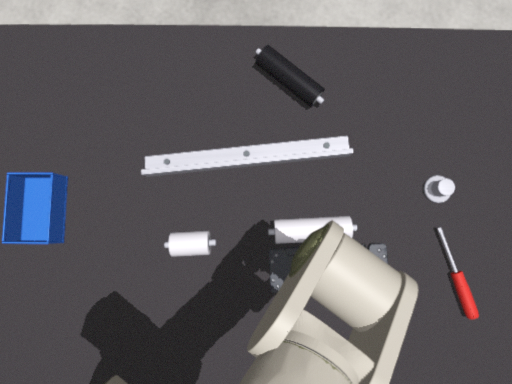

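The scene shows the gripper above bench, behind the long roller and clear of the red one; nothing has moved. Descend.

```bash
python3 -m inch '[[[0,0,0],[0,0,1],70],[[0,0,0],[0,0,2],70],[[0,0,0],[0,0,2.9],70],[[0,0,0],[0,0,3.3],70],[[0,0,0],[0,0,3.45],70],[[0,0,0],[0,0,3.45],70],[[0,0,0],[0,0,3.45],70]]'
python3 -c "
from h import *
delta([.4126,-.1531,.012],94)
c=capture('scene');cv2.imwrite('pics/scene3.png',cv2.resize(c['frame'][60:260,180:400,::-1],None,fx=3,fy=3))"
```

```text
time: 2.8
tool_pos: [0.4134, -0.1512, 0.0165]
orientation: [179.9, 0.1, 94.0]
contact_force: [0.4, -0.2, 0.7]
width: 0.792
t 2.8 pos [ 0.4134 -0.1512  0.0165] rpy [1.7989e+02 9.0000e-02 9.4030e+01] F [ 0.4  -0.18  0.65] w 0.7922478042907127
turn [0.0019 0.0016 0.0005] shift [-0.059 -0.033  0.152]
```

View pics/scene3.png

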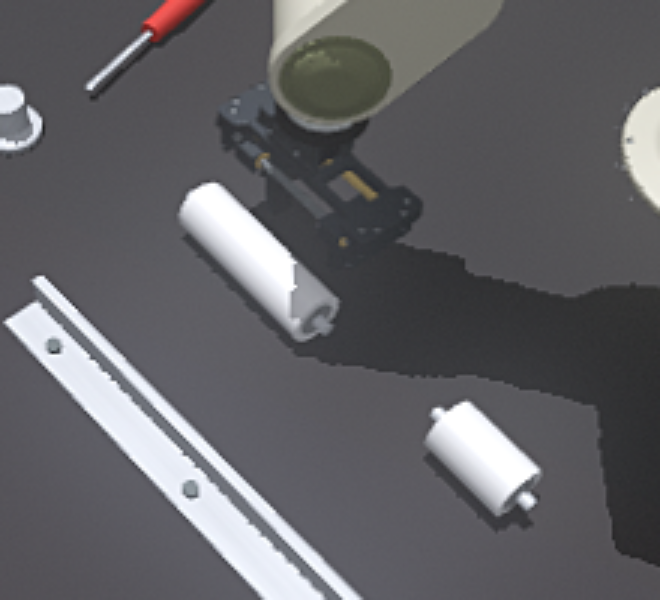

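```bash
python3 -m inch '[[[0,0,0],[0,0.15,0.08],70],[[0,0,0],[0,0.3,0.08],70],[[0,0,0],[0,0.45,0.08],70],[[0,0,0],[0,0.6,0.08],70],[[0,0,0],[0,0.7,0.08],70],[[0,0,0],[0,0.8,0.08],70],[[0,0,0],[0,0.9,0.08],70],[[0,0,0],[0,1.0,0.08],70],[[0,0,0],[0,1.1,0.08],70],[[0,0,0],[0,1.2,0.08],70]]'
cat > look.py <<'E'
from h import *
import sys
delta([.4126,-.1531,.012],96.9)
c=capture('top');f=c['frame']
cv2.imwrite(f'pics/{sys.argv[1]}.png',cv2.resize(f[120:290,120:390,::-1],None,fx=2.9,fy=2.9,interpolation=cv2.INTER_CUBIC))
E
python3 look.py t4
```

```text
time: 3.85
tool_pos: [0.4488, -0.1482, 0.0129]
orientation: [180.0, 0.0, 94.0]
contact_force: [-1.2, -0.3, 1.4]
width: 0.792
t 3.85 pos [ 0.4488 -0.1482  0.0129] rpy [180.     0.    94.02] F [-1.24 -0.31  1.43] w 0.7919569729100889
turn [ 0.      0.     -0.0503] shift [-0.078 -1.215  0.03 ]
```

View pics/t4.png

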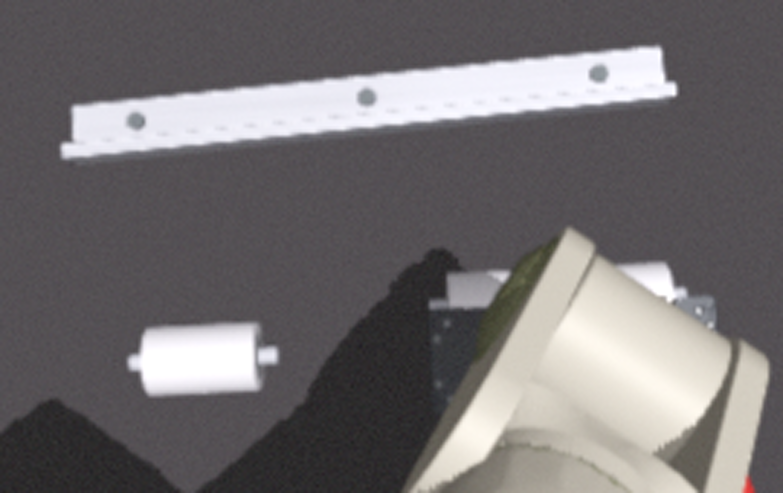

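Force ~1 N and the roller has begun rolling (front edge moved ~6 px, about 12 mm). Continue while turning the palm gradually to 96.9°.

```bash
python3 -m inch '[[[0,0,-0.005],[0,0.12,0],70],[[0,0,-0.01],[0,0.24,0],70],[[0,0,-0.015],[0,0.36,0],70],[[0,0,-0.02],[0.005,0.48,0],70],[[0,0,-0.025],[0.01,0.6,0],70],[[0,0,-0.03],[0.015,0.72,0],70],[[0,0,-0.035],[0.02,0.84,0],70],[[0,0,-0.04],[0.025,0.96,0],70],[[0,0,-0.045],[0.03,1.08,0],70],[[0,0,-0.05],[0.035,1.2,0],70]]'
python3 -m inch '[[[0,0,0],[0,0.12,0],70],[[0,0,0],[0,0.24,0],70],[[0,0,0],[0,0.36,0],70],[[0,0,0],[0,0.48,0],70],[[0,0,0],[0,0.6,0],70],[[0,0,0],[0,0.72,0],70],[[0,0,0],[0,0.84,0],70],[[0,0,0],[0,0.96,0],70],[[0,0,0],[0,1.08,0],70],[[0,0,0],[0,1.2,0],70]]'
python3 look.py t5
```

```text
time: 4.9
tool_pos: [0.4847, -0.1446, 0.0129]
orientation: [-180.0, -0.0, 96.9]
contact_force: [-0.6, -0.2, 0.4]
width: 0.793
time: 5.9
tool_pos: [0.5204, -0.1403, 0.0129]
orientation: [180.0, 0.0, 96.9]
contact_force: [0.6, -0.3, 0.8]
width: 0.793
t 5.9 pos [ 0.5204 -0.1403  0.0129] rpy [180.     0.    96.89] F [ 0.59 -0.32  0.78] w 0.7933037819072769
turn [ 0.      0.     -0.0002] shift [ 0.007 -3.62   0.03 ]
```

View pics/t5.png

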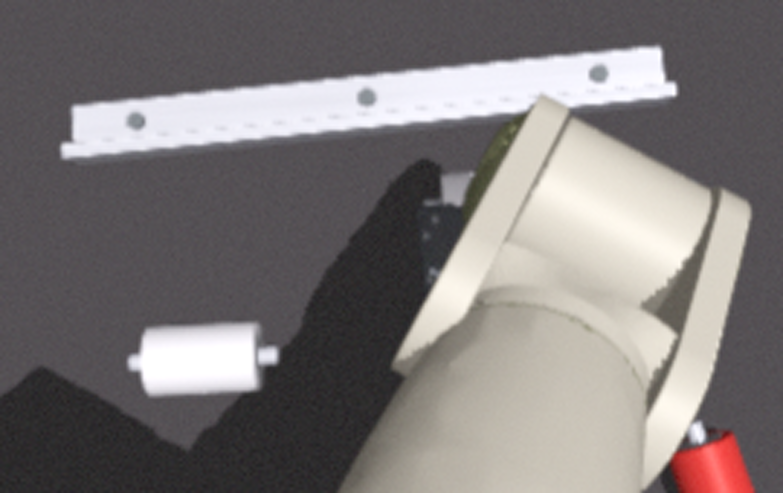

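```bash
python3 -m inch '[[[0,0,0],[0,0.12,0],70],[[0,0,0],[0,0.24,0],70],[[0,0,0],[0,0.36,0],70],[[0,0,0],[0,0.48,0],70],[[0,0,0],[0,0.6,0],70],[[0,0,0],[0,0.72,0],70],[[0,0,0],[0,0.84,0],70],[[0,0,0],[0,0.95,0],70],[[0,0,0],[0,1.05,0],70],[[0,0,0],[0,1.15,0],70]]'
python3 -m inch '[[[0,0,0],[0,0.05,0],70],[[0,0,0],[0,0.1,0],70],[[0,0,0],[0,0.15,0],70],[[0,0,0],[0,0.2,0],70]]'
python3 look.py t6
```

```text
time: 6.95
tool_pos: [0.5546, -0.1361, 0.0129]
orientation: [-180.0, -0.0, 96.9]
contact_force: [-0.7, -1.1, 0.3]
width: 0.797
time: 7.35
tool_pos: [0.5604, -0.1355, 0.0129]
orientation: [-180.0, -0.0, 96.9]
contact_force: [0.3, -0.4, -0.5]
width: 0.797
t 7.35 pos [ 0.5604 -0.1355  0.0129] rpy [-179.99   -0.     96.88] F [ 0.26 -0.44 -0.54] w 0.7966283447115091
turn [-0.0001 -0.0001 -0.0003] shift [ 0.007 -4.961  0.031]
```

View pics/t6.png

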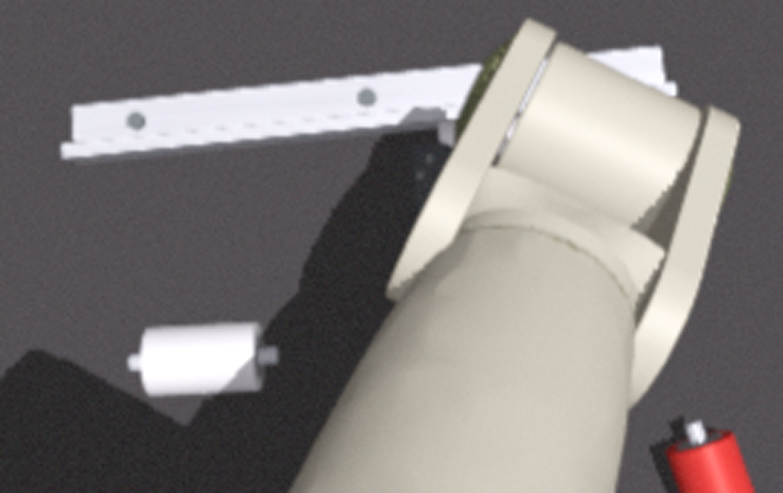

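```bash
python3 -m inch '[[[0,0,0],[0,0.04,0],70],[[0,0,0],[0,0.08,0],70],[[0,0,0],[0,0.11,0],70]]'
python3 -m inch '[[[0,0,0],[0,0.03,0],70],[[0,0,0],[0,0.03,0],70]]'
```

```text
time: 7.7
tool_pos: [0.5636, -0.1352, 0.013]
orientation: [-180.0, 0.0, 96.9]
contact_force: [-3.7, -0.2, 2.9]
width: 0.795
time: 7.9
tool_pos: [0.5646, -0.135, 0.0129]
orientation: [180.0, 0.0, 96.9]
contact_force: [-2.4, -1.4, 2.0]
width: 0.793
```

```bash
python3 -c "
from h import *
c=capture('scene');cv2.imwrite('pics/s7.png',cv2.resize(c['frame'][80:310,150:390,::-1],None,fx=2.5,fy=2.5,interpolation=cv2.INTER_CUBIC))"
```

```text
(no output)
```

View pics/s7.png

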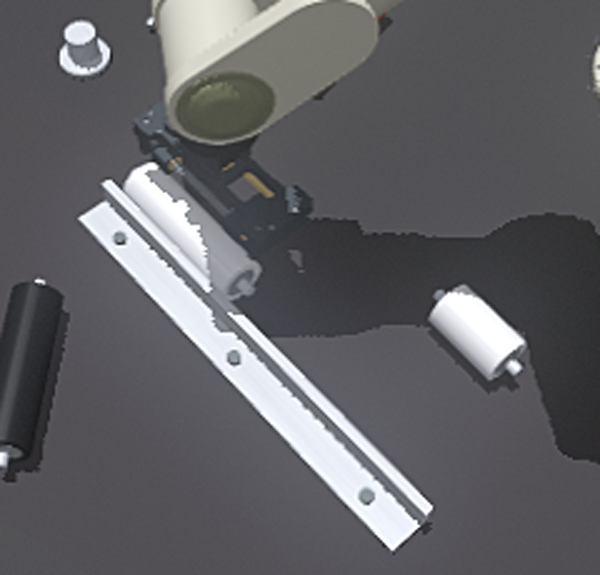

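The scene shows the roller at the bar, with the fingers behind it. Force is still only 2–4 N, so press slightly further to seat it.

```bash
python3 -m inch '[[[0,0,0],[0,0.02,0],70],[[0,0,0],[0,0.03,0],70],[[0,0,0],[0,0.03,0],70]]'
python3 -m inch '[[[0,0,0],[0,0.02,0],70],[[0,0,0],[0,0.03,0],70],[[0,0,0],[0,0.03,0],70]]'
```

```text
time: 8.25
tool_pos: [0.5654, -0.1349, 0.0129]
orientation: [180.0, 0.0, 96.9]
contact_force: [-3.5, -1.5, 3.2]
width: 0.79
time: 8.55
tool_pos: [0.5659, -0.1348, 0.0129]
orientation: [-179.9, -0.0, 96.9]
contact_force: [-6.6, -2.2, 4.7]
width: 0.795
```

```bash
python3 -m inch '[[[0,0,0],[0,0.02,0],70],[[0,0,0],[0,0.03,0],70],[[0,0,0],[0,0.03,0],70]]'
python3 -m inch '[[[0,0,0],[0,0.02,0],70],[[0,0,0],[0,0.03,0],70],[[0,0,0],[0,0.03,0],70],[[0,0,0],[0,0.03,0],70]]'; python3 -c "
from h import *
print(readout.read_state()['wrist_torque'])"
```

```text
time: 8.85
tool_pos: [0.566, -0.1348, 0.0128]
orientation: [-179.8, -0.0, 96.9]
contact_force: [-11.0, -3.1, 7.3]
width: 0.795
time: 9.25
tool_pos: [0.5661, -0.1348, 0.0129]
orientation: [-179.7, -0.1, 96.9]
contact_force: [-17.4, -3.2, 9.8]
width: 0.795
[-0.80987207  2.43213866 -0.04513184]
```

Seated: position no longer advances while force rises to 17 N, and yaw moment is about 0, so both fingers share the load. Back straight off, slowly.

```bash
python3 -m inch '[[[0,0,0],[0,-0.03,0],70],[[0,0,0],[0,-0.06,0],70],[[0,0,0],[0,-0.09,0],70],[[0,0,0],[0,-0.13,0],70],[[0,0,0],[0,-0.2,0],70],[[0,0,0],[0,-0.4,0],70],[[0,0,0],[0,-0.7,0],70],[[0,0,0],[0,-1.1,0],70],[[0,0,0],[0,-1.5,0],70],[[0,0,0],[0,-1.5,0],70]]'
python3 -m inch '[[[0,0,0],[0,0,-1],70],[[0,0,0],[0,0,-2.5],70],[[0,0,0],[0,0,-4],70],[[0,0,0],[0,-1,-5],70],[[0,0,0],[0,-2.5,-6],70],[[0,0,0],[0,-4,-6],70],[[0,0,0],[2,-4,-6],70],[[0,0,0],[3.5,-4,-6],70],[[0,0,0],[5,-4,-6],70],[[0,0,0],[5,-4,-6],70]]'
python3 look.py t8
python3 -c "
from h import *
c=capture('scene');cv2.imwrite('pics/s8.png',cv2.resize(c['frame'][80:310,150:390,::-1],None,fx=2.5,fy=2.5,interpolation=cv2.INTER_CUBIC))"
```

```text
time: 10.25
tool_pos: [0.522, -0.1399, 0.0129]
orientation: [-179.9, -0.0, 96.8]
contact_force: [0.1, -0.3, -1.5]
width: 0.793
time: 11.25
tool_pos: [0.3853, -0.0012, 0.1932]
orientation: [180.0, -0.0, 97.2]
contact_force: [0.7, -0.1, 0.4]
width: 0.796
t 11.25 pos [ 0.3853 -0.0012  0.1932] rpy [ 1.7997e+02 -4.0000e-02  9.7220e+01] F [ 0.74 -0.08  0.45] w 0.7960108534505318
turn [ 0.0006 -0.0007  0.0056] shift [-5.143  0.263  6.037]
```

View pics/t8.png

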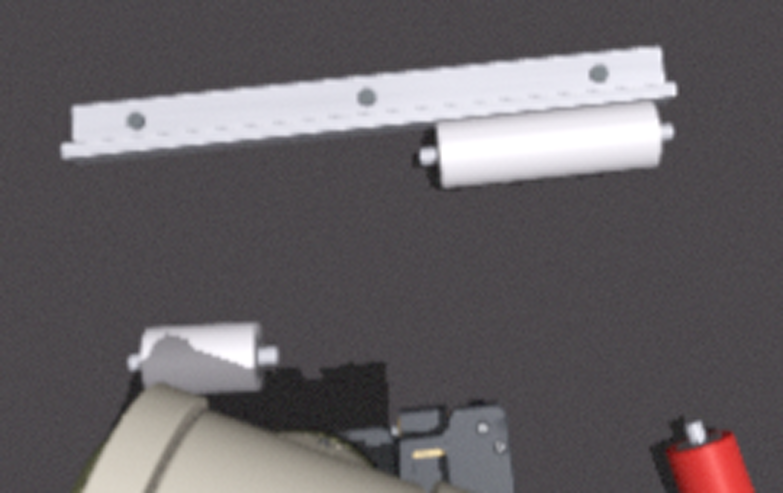

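View pics/s8.png

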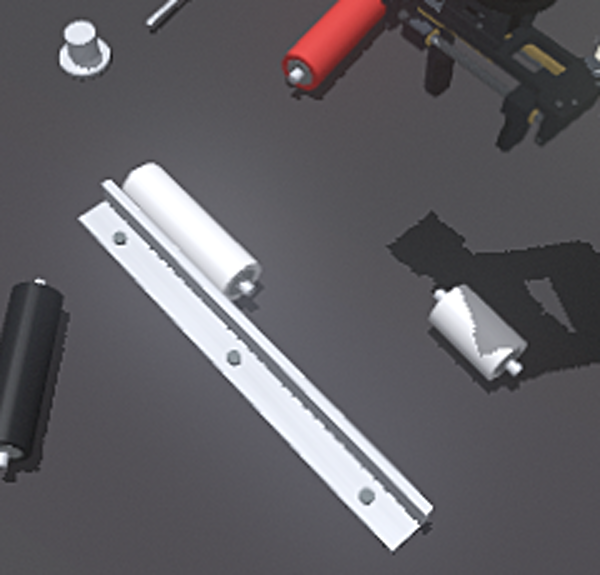

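Run:
```python
from h import *
c=capture("top")
k=edge(c,146,265,135,178,.035,'lo')[0]; print("stop",k)
P=plane(c,[[120+421/2.9,120+156.5/2.9],[120+673/2.9,120+131.5/2.9]],.025); print(P)
n=np.array([1,-k[0]])/np.hypot(1,k[0])
print("stub-tip dist to face",[(k[1]-(p[0]-k[0]*p[1]))*n[0] for p in P])
# lower silhouette: ray tangent to cylinder of r=.025
R=cv2.Rodrigues(c["rvec"])[0]; o=-R.T@c["tvec"]
m=mask(c["frame"]); 
pts=[(x,155+np.where(m[155:200,x])[0].max()+.5) for x in range(276,345)]
w=plane(c,pts,0)
D=[];Y=[]
co=k[1]*n[0]
so=co-o[:2]@n
for p in w:
    s=co-p[:2]@n  # distance in front of face at z=0
    # tangent: line in (s,z): through (so,.8),(s,0); cylinder centre at z=.025, toward face (smaller s)
    d=np.array([s-so,-o[2]]); L=np.hypot(*d); D.append(s-.025*(-d[0]/ -d[1] if 0 else 0)-0); 
    # s at z=.025 on line minus r/cos
    s25=s-d[0]*(.025/o[2]); D[-1]=s25-.025*L/o[2]; Y.append(p[1])
f=np.polyfit(Y,D,1); print("axis dist at ends",np.polyval(f,[-.06,-.22]),np.degrees(np.arctan(f[0])))
f2=edge(c,173,200,228,245,.025,'hi')[0]; print(f2)
# scene: predicted stub ends / caps if seated
u=np.array([k[0],1])/np.hypot(k[0],1); 
s=capture("scene"); 
cen=P[:,:2].mean(0); ax=cen+((co-cen@n)-.025)*n; print("centre",cen,ax,"gap", co-cen@n)
E=[np.r_[ax+t*u,.025] for t in (-.094,.094)]; q=proj(s,E); print("seated stub tips px scene",q, (q-[150,80])*2.5)
ct=proj(c,E); print("top crop",(ct-120)*2.9)
im=s["frame"][:,:,::-1].copy()[110:210,180:270]; im=cv2.resize(im,None,fx=6,fy=6,interpolation=cv2.INTER_CUBIC)
for p in q: cv2.circle(im,tuple(((p-[180,110]+.5)*6).astype(int).tolist()),4,(0,0,255),1)
cv2.imwrite("pics/s9.png",im)
```

```text
stop [-0.1207859   0.60750528]
[[ 0.5893819  -0.04645672  0.025     ]
 [ 0.61179227 -0.23505383  0.025     ]]
stub-tip dist to face [np.float64(0.02356343866440238), np.float64(0.023930270435979298)]
axis dist at ends [0.02257732 0.02280586] -0.08184162650446389
[-0.08166018  0.47147176]
centre [ 0.60058709 -0.14075528] [ 0.59934298 -0.14090555] gap 0.023746854550190877
seated stub tips px scene [[203.48036811 147.98502267]
 [250.35461872 194.84558291]] [[133.70092027 169.96255668]
 [250.8865468  287.11395728]]
top crop [[671.90430689 133.02995209]
 [422.46898018 158.25660833]]
```

View pics/s9.png

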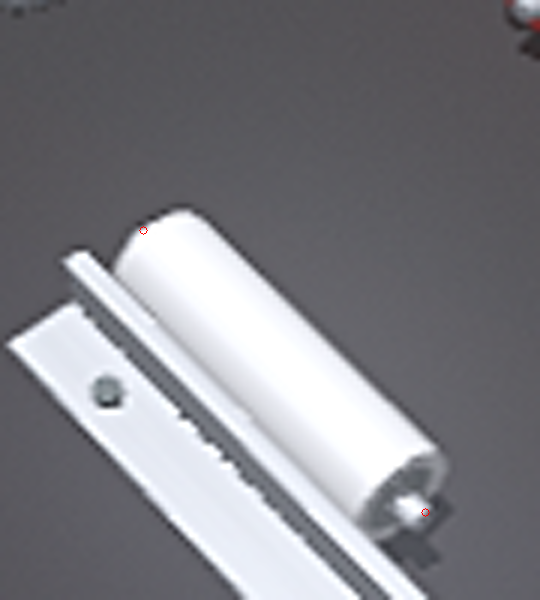

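```bash
python3 -c "
from cell import robot,readout
print(robot.close_job(), readout.read_state()['time'])"
```

```text
the job is handed in; nothing more can be done
the job is handed in; nothing more can be done
```

I rolled the long aluminium roller about 128 mm across the bench until it was seated against the stop bar. I then backed the fingers straight off and handed the job in at about 11.5 s. I pushed with the open fingers upright behind it and never lifted it, turning the palm gradually to match the bar's 6.9°.

**Seating:** the last push stopped advancing while the force rose to about 17 N. There was almost no twisting moment, so both fingers were sharing the load.

**Final pictures after release:**
- **Square:** the roller is parallel to the bar within about 0.1°.
- **Contact:** the axis measures 22.6–23.9 mm in front of the face, against a nominal 25 mm. That is 1–2.4 mm short, about the 2 mm calibration error. No gap shows, but the images cannot rule out one of under a millimetre.
- **Short roller:** it appears unmoved by eye. I took no clean re-measurement because the arm's shadow fell on it.
- **Other items:** the red roller stayed where it was, and the robot was clear of everything.

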